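# Clamp the brown glass bottle, to the click of the torque knob

## Robot

A 6-joint arm with a two-finger parallel gripper is mounted at the origin on a cart in front of the work surface, level with it; the furniture and walls round the work are solid. World frame = base frame: x ahead of the robot, y to its left, z up, the work surface at z = 0. Lengths are in m, angles in rad, forces in N, time in s.
With the tool pointing down it reaches from about 0.375 to 0.9 m from the base axis. Payload 3.1 kg.
Tool frame: the origin (TCP) lies at the very end of the fingers, on their centre line; the grasp point (between the pads) lies 19 mm behind it; z points along the fingers, y is the line along which they close (so a half turn about z gives the same grasp; the last joint's range is limited). The gripper opens to 87 mm and grips with 3 to 60 N. Pads are 19 mm wide; open, the fingers measure 117 mm over their backs; the gripper's body (75 mm by 190 mm) begins 51 mm behind the grasp point.
Start: joints at [-1.488, 0.527, 1.433, -0, 1.181, -0.178], TCP at [0.162, -0.604, 0.223] pointing down, gripper open.
Joint ranges: [-3.08, 3.08], [-0.75, 2.2], [0.22, 2.44], [-1.43, 4.57], [0, 2.65], [-2.85, 2.85]. Speed limits (rad/s): [2.79, 2.79, 3.14, 3.14, 3.14, 3.14].

## Interface

Orientations are given as a unit quaternion [x, y, z, w].
In Python, from rig import robot gives the robot as it stands. The module is installed in compiled form; this text tells all that it offers.
- The arm moves only by the tool servo_tool, never from a script. Its argument "rows" is one flat list of numbers, 5 for each row, row after row: the closure, from -1 (fully open) to 1 (shut), so that 0 is half open, then the shift along the tool's x, y, z in m, then the turn about the tool's z in degrees. A call has 1 to 5 rows; each row shifts and turns the commanded pose from where the row before left it, along the tool's axes as they then stand; what a row does not reach is not made up. A row lasts 1/12 s, in which the tool goes at most 41.7 mm and 7.16 degrees, less where a joint would pass 70% of its speed; a pose out of reach is approached as far as the arm can. A call with a gripper value outside its range is refused whole. The fingers move at their own pace and stop on an object; "newtons" is the grip in N (left out, the last holds). Time passes only in rows, so rows that do not move let the fingers close. It gives the time, the measured TCP pose, the force, the opening and the grip force at its end, in the units of the state.
- robot.get_obs(): the state, without advancing time (a new reading comes with each control period).
- robot.camera(name): name is "scene" or "top" or "wrist"; returns a dict with "pixels" (400x640x3 uint8, red, green, blue), "intrinsics" (3x3 intrinsics, pixels), "rvec" (rotation vector, rad) and "tvec" (3), from world to camera coordinates, as OpenCV has them; the wrist camera has in their place "mount" (4x4, takes a point from camera to tool coordinates, whose origin is the TCP and whose axes are the flange's). Camera axes: x right, y down, z forward; pixel columns grow to the right and rows downward; lengths in m; the calibration is good to about 2 mm. A picture is of the moment at which its call begins: read the wrist's pose just before it. There is no depth.
- robot.hand_in(): hands the job in; it is judged then, once.
Trained networks look in a picture, given as the dict that the camera call returned (one of the last four; its "shot" number tells which), for a name from the list of things; names that differ only in an ending like _2 or _b are one class to them, and where a whole thing is asked for, a point or a joint stands for the part that bears it (a point fixed in the world has none). Each returns a list of dicts, best first, with "score" (0 to 1); they miss things now and then, are a little off and sometimes report something else, mostly with a low value. They report only what shows in the picture. A call takes as long as a camera call. They do not tell look-alikes from the thing itself.
- robot.spot_in(picture, query): "at" ([x, y, z] in m, in world coordinates, good to about 4 mm: the middle of the surface that is visible of it).
- robot.outline_of(picture, query): "region" (400x640 bool, what is visible of it).
- robot.place_of(picture, query): "at" ([x, y, z] in m, in world coordinates, good to about 4 mm: a listed point, or the origin of a listed thing).
The state is a dict: "time": time; "q": joint angles; "joint_velocities": joint speeds; "joint_torque": joint torques, N m; "position": TCP position; "tool_rot": TCP orientation; "ft_force": force on the tool from outside, world axes, zero at the start; "moment": the same for the moment, N m; "grip_width": finger opening in m; "grip_force": force on a finger pad.
Only numpy, scipy, OpenCV 4.12 (cv2) and the standard library are available. Lean on these libraries where they do the work, as an engineer would, in place of code of your own. Each camera call takes 0.05 s, during which the arm holds its last target. There are 200 camera calls.

## Task

Stand the short brown glass bottle upright in the bottle clamp, between its open jaws, and let go of it. Then turn the clamp's knob clockwise, taking fresh grips as needed, until the bottle is pushed home into the V and the knob slips with a click; stop there (a second click does no harm, a third is too many) and take the gripper off. Leave the two white bottles standing where they are.

Things in the scene. Friction and masses are not known exactly. Their poses are not given: they have to be found in the camera images.
- bottle_amber_mid (a point): brown glass bottle with a black screw cap, the shortest and widest of three bottles: body 62 mm in diameter and about 105 mm to the shoulder, 125 mm high with the 32 mm cap, 0.15 to 0.3 kg. The point is on its axis, half-way up (62.5 mm above its foot); z is up along the axis. Which of the three bottle places it stands in varies.
- clamp: bottle clamp fixed to the bench: aluminium base plate 100 x 240 x 10 mm, long axis y, origin at the centre of its underside, z up. Fixed rubber V at the +y end, open towards -y; a flat moving jaw 80 mm wide faces it and is driven towards +y by the knob on the grey housing at the -y end. Jaw and V stand 12 to 45 mm above the bench: grip the bottle above them.
- v_apex (a point): apex of the fixed V, on the base plate (10 mm above the bench), 95 mm along +y from the clamp's centre; the two rubber sides slope 35 deg back from the clamp's x axis. The moving jaw's face starts 85 to 93 mm from the apex (varies, not measured), which leaves 16 to 24 mm of play round the 62 mm bottle.
- seat (a point): point on the base plate (10 mm above the bench), 57 mm along +y from the clamp's centre: centre of the bottle's foot when it is home against the V. Axes as the clamp's. Set the bottle down about 8 mm short of it, towards the clamp's -y, so that it clears both V and jaw.
- knob_grip (a point): centre of the grip of the black six-sided torque knob: 46 mm across flats, axis vertical, 75 mm along -y from the clamp's centre; flats from 76 to 118 mm above the bench, this point at 100 mm. It turns with the knob; its x axis runs along the pointer line on the top, at right angles to one pair of flats (the next flats every 60 deg).
- knob_axis (a point): point on the knob's axis, on top of the grey housing (70 x 80 mm, 70 mm high). Clockwise from above closes the jaw, 10 mm per rad; drag about 0.07 N m, and the jaw stays where it is left. Some 1.5 to 2.5 rad pinch the bottle. From there the moment rises over about 0.3 rad to 0.4 N m, then falls away over 0.2 rad more until the knob snaps on by itself: the click.
- clutch (a joint): slip of the torque knob against its drive: about 0 as found; up to 0.39 rad it only winds up and springs back when let go; about 0.79 rad (45 deg) after one click, 1.57 after two, 2.36 after three. Positive clockwise from above.
- bottle_white_mid (a point): white plastic bottle, 56 mm in diameter, 140 mm high, point on its axis at half height; a bystander
- bottle_buffer_mid (a point): white plastic bottle, 58 mm in diameter, 130 mm high, point on its axis at half height; a bystander
Things that resemble listed ones, but are neither listed nor needed, are in the scene too. What is shaped like the part that bears bottle_amber_mid but blue or purple is not meant.

How it is judged:
On the way, in this order (a step that is already met when the one before it is completed fails the run):
1. the brown bottle stands upright on the clamp's plate between the jaws, let go (horizontal distance between bottle_amber_mid and seat below 0.03 m and z of bottle_amber_mid in the frame of seat between 0.057 and 0.068 m and angle between bottle_amber_mid's own z axis and vertical below 0.1 rad and contact force between the fingers and anything else below 0.2 N), for 0.2 s.
2. the knob has slipped with its first click (value of joint clutch above 0.6 rad), for 0.1 s.
At the end, for the whole second after the job is handed in: The brown bottle stands upright (within 0.08 rad) on the clamp's plate, its axis within 6 mm of its home in the V; the knob has clicked once or twice (slip between 0.6 and 2.1 rad); the white bottles stand within 30 mm of where they were (value of joint clutch between 0.6 and 2.1 rad and horizontal distance between bottle_amber_mid and seat below 0.006 m and z of bottle_amber_mid in the frame of seat between 0.057 and 0.068 m and angle between bottle_amber_mid's own z axis and vertical below 0.08 rad); the robot touches nothing.
It fails at once if the knob is turned past a third click (value of joint clutch above 2.1 rad).
It fails at once if a white bottle is moved by more than 30 mm or tipped (distance of any of bottle_white_mid, bottle_buffer_mid from where it was at the start of the episode above 0.03 m).
It fails at once if the brown bottle is tipped over (angle between bottle_amber_mid's own z axis and vertical above 0.7 rad).
It also fails if it takes over 64 s, if anything falls off the work surface, if the arm or the gripper's body presses on something with over 40 N, if the wrist force passes 120 N, or if a joint passes its speed limit or range.

## Working session

There is one attempt and no reset: what is moved stays moved. The work goes in short steps, Python scripts to look and compute and a tool call to move; the robot and the scene stay as the last step left them, time stands still between calls to the robot, and variables do not carry over. Pictures are saved under pics/ and viewed, at most 10 in all, crops included, and the job is handed in when it is done.

Besides the shell and the picture viewer there is one more tool, called as a command line: name --argument value ..., lists and objects as JSON in quotes. servo_tool: Moves the arm, as the interface text tells. Its arguments: {"type":"object","properties":{"rows":{"type":"array","items":{"type":"number"}},"newtons":{"type":"number"}},"required":["rows"]}

```bash
mkdir -p pics; cat > h.py <<'E'
import numpy as np, cv2
from rig import robot
from scipy.spatial.transform import Rotation as R
def cam(n):
    o=robot.get_obs(); p=robot.camera(n)
    if n=="wrist":
        T=np.eye(4); T[:3,:3]=R.from_quat(o["tool_rot"]).as_matrix(); T[:3,3]=o["position"]
        W=np.linalg.inv(T@np.array(p["mount"]))
    else:
        W=np.eye(4); W[:3,:3]=R.from_rotvec(np.ravel(p["rvec"])).as_matrix(); W[:3,3]=np.ravel(p["tvec"])
    return p,np.array(p["intrinsics"])@W[:3]
def proj(P,X): u=P@np.append(X,1); return u[:2]/u[2]
def atz(P,uv,z):
    A=np.c_[P[:,0],P[:,1],-np.array([uv[0],uv[1],1.])]
    return np.linalg.solve(A,-(P[:,2]*z+P[:,3]))[:2]
def tri(P1,u1,P2,u2):
    X=cv2.triangulatePoints(P1,P2,np.float64(u1).reshape(2,1),np.float64(u2).reshape(2,1)).ravel(); return X[:3]/X[3]
def save(p,n): cv2.imwrite("pics/"+n,p["pixels"][:,:,::-1])
E
python3 - <<'E'
from h import *
print({k:np.round(v,3) for k,v in robot.get_obs().items()})
for n in("scene","top"):
    p,P=cam(n); save(p,n+"0.png"); print(n,np.round(-np.linalg.inv(P[:,:3])@P[:,3],2))
    for q in("bottle_amber_mid","bottle_white_mid","bottle_buffer_mid","clamp","seat","v_apex","knob_grip","knob_axis"):
        for d in robot.place_of(p,q)[:3]: print(q,round(d["score"],2),np.round(d["at"],3),np.round(proj(P,d["at"])), [k for k in d if k not in("score","at")])
E
```

```text
{'time': np.float64(0.0), 'q': array([-1.487,  0.529,  1.434,  0.   ,  1.181, -0.179]), 'joint_velocities': array([-0.   ,  0.   ,  0.   , -0.002,  0.   ,  0.001]), 'joint_torque': array([-1.0000e-03, -4.4004e+01, -1.7659e+01,  6.3000e-02,  5.8000e-02,
       -0.0000e+00]), 'position': array([ 0.162, -0.603,  0.222]), 'tool_rot': array([ 0.991,  0.131,  0.   , -0.001]), 'ft_force': array([ 0.208,  0.033, -0.274]), 'moment': array([-0.02 ,  0.052,  0.017]), 'grip_force': np.float64(0.0), 'grip_width': np.float64(0.087)}
scene [ 0.25 -0.77  0.77]
bottle_amber_mid 0.9 [ 0.474 -0.352  0.06 ] [291. 240.] []
bottle_amber_mid 0.79 [ 0.536 -0.482  0.064] [345. 268.] []
bottle_amber_mid 0.72 [ 0.54  -0.58   0.058] [374. 304.] []
bottle_white_mid 0.89 [ 0.688 -0.16   0.069] [321. 156.] []
bottle_buffer_mid 0.63 [ 0.594 -0.375  0.066] [338. 223.] []
clamp 0.64 [ 0.583 -0.11   0.003] [281. 176.] []
seat 0.65 [ 0.614 -0.068  0.013] [283. 161.] []
v_apex 0.73 [ 0.629 -0.025  0.006] [280. 153.] []
v_apex 0.71 [ 0.547 -0.18   0.07 ] [281. 180.] []
knob_grip 0.69 [ 0.546 -0.178  0.102] [279. 171.] []
knob_axis 0.82 [ 0.547 -0.179  0.069] [281. 180.] []
top [ 0.44 -0.32  1.07]
bottle_amber_mid 0.76 [ 0.415 -0.616  0.065] [448. 258.] []
bottle_amber_mid 0.69 [ 0.47  -0.355  0.061] [340. 237.] []
bottle_amber_mid 0.65 [ 0.633 -0.032  0.012] [216. 179.] []
bottle_white_mid 0.59 [ 0.687 -0.161  0.068] [261. 153.] []
bottle_buffer_mid 0.73 [ 0.592 -0.374  0.064] [347. 188.] []
clamp 0.61 [ 0.585 -0.109  0.001] [245. 197.] []
seat 0.98 [ 0.616 -0.064  0.013] [228. 185.] []
v_apex 0.88 [ 0.631 -0.032  0.01 ] [216. 180.] []
knob_grip 0.54 [ 0.547 -0.179  0.098] [267. 207.] []
knob_axis 0.97 [ 0.549 -0.178  0.067] [268. 207.] []
```

View pics/scene0.png

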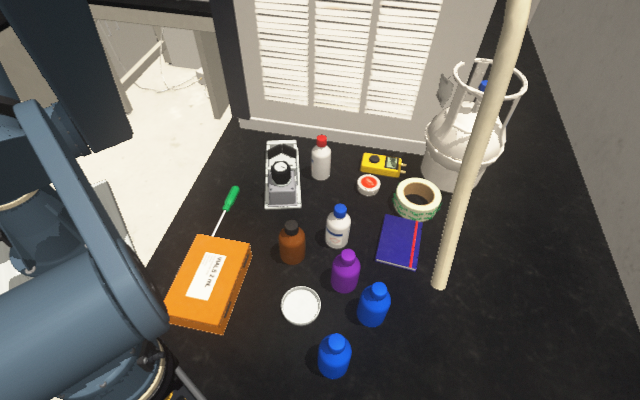

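View pics/top0.png

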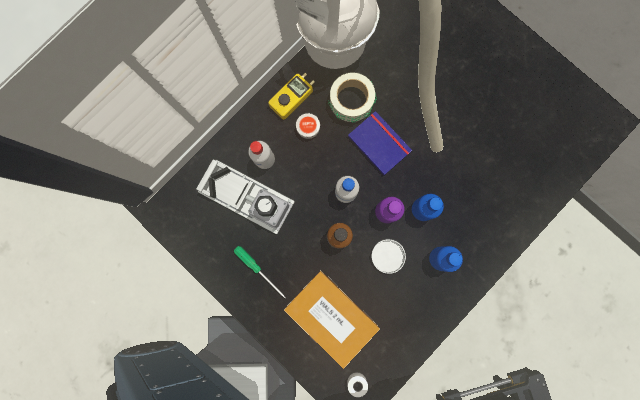

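The scene shows the brown bottle at scene (291,243) / top (340,236). Bottle-shaped decoys are purple (345,272) and blue (373,305) and (334,357). Only the one at (291,243) is brown with a black cap and a short, wide body, so that is the one meant. The clamp's V is at scene (283,152), the knob at (281,172), and the white bottles at (321,158) and (338,227). I'll confirm the bottle in a crop and refine the positions.

```bash
cat >> h.py <<'E'
def yaw(o): x=R.from_quat(o["tool_rot"]).as_matrix()[:,0]; return np.degrees(np.arctan2(x[1],x[0]))
def plan(xyz,yw,n):
    "n equal world steps with n equal turns, as rows of tool shift + turn"
    o=robot.get_obs(); p=o["position"]; y0=yaw(o); d=(np.array(xyz)-p)/n; t=-(yw-y0)/n
    print("at",np.round(p,4),"yaw",round(y0,2),"turn/row",round(t,2))
    for i in range(n):
        a=np.radians(y0-t*i); c,s=np.cos(a),np.sin(a)
        print([round(1000*v,1) for v in (d[0]*c+d[1]*s, d[0]*s-d[1]*c, -d[2])],"mm")
        if abs(t)<.01: break
E
python3 - <<'E'
from h import *
ps,Ps=cam("scene"); pt,Pt=cam("top")
im=cv2.hconcat([cv2.resize(ps["pixels"][190:360,250:420],(400,400)),cv2.resize(pt["pixels"][150:250,190:290],(400,400))])
save({"pixels":im},"crop.png")
for u in((165,190),(230,125),(290,65)): print("panel",atz(Pt,u,0.0))
c=[]
for p,P in((ps,Ps),(pt,Pt)):
    for q in("bottle_amber_mid","seat","knob_axis"):
        r=robot.spot_in(p,q)[:1]
        for d in r: print(q,"spot",np.round(d["at"],3),d["score"])
plan([.472,-.353,.26],149.1,20)
E
```

```text
panel [0.60921691 0.10707903]
panel [ 0.78338496 -0.06713047]
panel [ 0.94918021 -0.23296518]
bottle_amber_mid spot [ 0.526 -0.59   0.078] 0.93
seat spot [ 0.558 -0.18   0.041] 0.79
knob_axis spot [ 0.557 -0.176  0.039] 0.74
bottle_amber_mid spot [ 0.472 -0.352  0.094] 0.81
seat spot [ 0.586 -0.114  0.02 ] 0.72
knob_axis spot [ 0.587 -0.11   0.017] 0.62
at [ 0.1618 -0.6037  0.2225] yaw 15.0 turn/row -6.7
[np.float64(18.2), np.float64(-8.1), np.float64(-1.9)] mm
[np.float64(19.0), np.float64(-5.9), np.float64(-1.9)] mm
[np.float64(19.6), np.float64(-3.6), np.float64(-1.9)] mm
[np.float64(19.9), np.float64(-1.3), np.float64(-1.9)] mm
[np.float64(19.9), np.float64(1.0), np.float64(-1.9)] mm
[np.float64(19.7), np.float64(3.3), np.float64(-1.9)] mm
[np.float64(19.1), np.float64(5.6), np.float64(-1.9)] mm
[np.float64(18.4), np.float64(7.8), np.float64(-1.9)] mm
[np.float64(17.3), np.float64(9.9), np.float64(-1.9)] mm
[np.float64(16.0), np.float64(11.8), np.float64(-1.9)] mm
[np.float64(14.6), np.float64(13.6), np.float64(-1.9)] mm
[np.float64(12.9), np.float64(15.2), np.float64(-1.9)] mm
[np.float64(11.0), np.float64(16.6), np.float64(-1.9)] mm
[np.float64(9.0), np.float64(17.8), np.float64(-1.9)] mm
[np.float64(6.8), np.float64(18.7), np.float64(-1.9)] mm
[np.float64(4.6), np.float64(19.4), np.float64(-1.9)] mm
[np.float64(2.3), np.float64(19.8), np.float64(-1.9)] mm
[np.float64(-0.0), np.float64(19.9), np.float64(-1.9)] mm
[np.float64(-2.3), np.float64(19.8), np.float64(-1.9)] mm
[np.float64(-4.6), np.float64(19.4), np.float64(-1.9)] mm
```

View pics/crop.png

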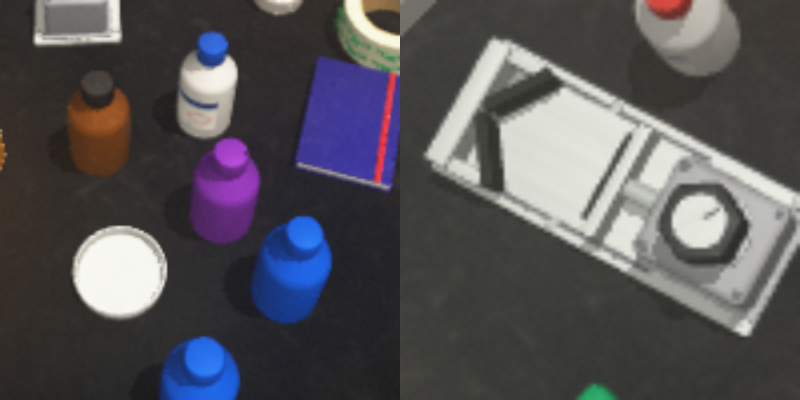

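The crop confirms it: the brown bottle with the black cap is at crop (99,125), and the others are purple or blue. On the clamp, the V is at upper left, the jaw in the middle, and the knob at (703,222) with its pointer to the upper right. Moving above the bottle while turning.

servo_tool --rows '[-1,0.018,-0.008,-0.002,-6.7,-1,0.019,-0.006,-0.002,-6.7,-1,0.0195,-0.0035,-0.002,-6.7,-1,0.02,-0.0015,-0.002,-6.7,-1,0.02,0.001,-0.002,-6.7]'

```text
time: 1.72
position: [0.2397, -0.5404, 0.2326]
tool_rot: [0.911, 0.413, 0.0, -0.0]
ft_force: [0.4, 0.4, 0.1]
grip_width: 0.0873
grip_force: 0.0
```

servo_tool --rows '[-1,0.0195,0.0035,-0.002,-6.7,-1,0.019,0.0055,-0.002,-6.7,-1,0.0185,0.008,-0.002,-6.7,-1,0.0175,0.01,-0.002,-6.7,-1,0.016,0.012,-0.002,-6.7]'

```text
time: 2.13
position: [0.3179, -0.4779, 0.2427]
tool_rot: [0.753, 0.658, 0.0, 0.0]
ft_force: [-1.1, -0.4, 0.7]
grip_width: 0.0872
grip_force: 0.0
```

servo_tool --rows '[-1,0.0145,0.0135,-0.002,-6.7,-1,0.013,0.015,-0.002,-6.7,-1,0.011,0.0165,-0.002,-6.7,-1,0.009,0.018,-0.002,-6.7,-1,0.007,0.0185,-0.002,-6.7]'

```text
time: 2.55
position: [0.3949, -0.4152, 0.2527]
tool_rot: [0.531, 0.847, -0.0, 0.0]
ft_force: [0.4, 0.6, 0.1]
grip_width: 0.0874
grip_force: 0.0
```

servo_tool --rows '[-1,0.0045,0.0195,-0.002,-6.7,-1,0.0025,0.02,-0.002,-6.7,-1,0,0.02,-0.002,-6.7,-1,-0.0025,0.02,-0.002,-6.7,-1,-0.0045,0.0195,-0.002,-6.7]'

```text
time: 2.97
position: [0.473, -0.3521, 0.2627]
tool_rot: [0.264, 0.964, -0.0, 0.0]
ft_force: [0.4, -0.6, 0.7]
grip_width: 0.0869
grip_force: 0.0
```

```bash
python3 - <<'E'
from h import *
p,P=cam("wrist"); save(p,"w1.png")
for q in("bottle_amber_mid","seat","knob_axis","clamp","v_apex"):
    for d in robot.place_of(p,q)[:2]: print(q,round(d["score"],2),np.round(d["at"],3),np.round(proj(P,d["at"])))
for z in(0,.0625,.125): print(z,proj(P,[.472,-.353,z]))
print(yaw(robot.get_obs()))
E
```

```text
bottle_amber_mid 0.82 [ 0.538 -0.48   0.061] [261. 260.]
bottle_amber_mid 0.79 [ 0.415 -0.609  0.058] [137. 234.]
seat 0.9 [ 0.615 -0.059  0.013] [536. 153.]
seat 0.33 [ 0.591 -0.377  0.066] [340. 258.]
knob_axis 0.6 [ 0.548 -0.18   0.073] [461. 163.]
clamp 0.56 [ 0.589 -0.11  -0.002] [490. 155.]
v_apex 0.59 [ 0.633 -0.027  0.01 ] [559. 153.]
0 [312.47776334 169.77550491]
0.0625 [312.37739685 178.69529767]
0.125 [312.23823933 191.06253572]
148.8913034657939
```

View pics/w1.png

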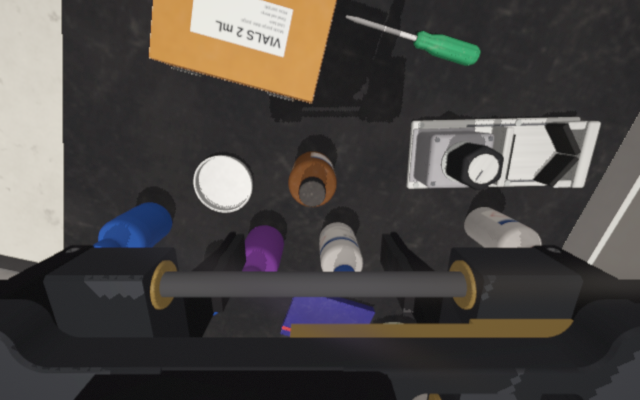

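The wrist view shows the black cap at (312,191), just where the estimate (0.472, -0.353) at z 0.125 projects, so the height is confirmed. The clamp axis lies along image x. Descending to grip about 75 mm above the foot.

servo_tool --rows '[-1,0,-0.001,0.035,-1,-1,0,0,0.035,0,-1,0,0,0.035,0,-1,0,0,0.035,0,-1,0,0,0.03,0]'

```text
time: 3.68
position: [0.4703, -0.3542, 0.0905]
tool_rot: [0.26, 0.966, 0.0, -0.001]
ft_force: [-0.2, -0.6, -0.1]
grip_width: 0.0869
grip_force: 0.0
```

servo_tool --rows '[-1,0,0,0.025,0,-1,0,0,0.012,0,-1,0,0,0,0,1,0,0,0,0,1,0,0,0,0]' --newtons 25

```text
time: 4.1
position: [0.4725, -0.355, 0.0571]
tool_rot: [0.259, 0.966, -0.001, 0.001]
ft_force: [-1.3, -0.3, 0.7]
grip_width: 0.0803
grip_force: 0.0
```

servo_tool --rows '[1,0,0,0,0,1,0,0,0,0,1,0,0,0,0,1,0,0,0,0,1,0,0,0,0]'

```text
time: 4.52
position: [0.4725, -0.3541, 0.0569]
tool_rot: [0.259, 0.966, -0.001, 0.001]
ft_force: [0.3, 1.6, 6.7]
grip_width: 0.0608
grip_force: 25.0
```

```bash
python3 - <<'E'
from h import *
p,P=cam("top")
for u in((215,160),(197.5,189.5),(277,233)): print("corner",atz(P,u,.01))
for q in("seat","knob_axis","v_apex"):
    for d in robot.place_of(p,q)[:1]: print(q,round(d["score"],2),np.round(d["at"],4))
o=robot.get_obs(); print(o["grip_width"],o["grip_force"])
E
```

```text
corner [ 0.68516053 -0.02947245]
corner [0.60678319 0.01656942]
corner [ 0.48688034 -0.19289185]
knob_axis 0.69 [ 0.5501 -0.1788  0.0687]
v_apex 0.85 [ 0.6314 -0.0349  0.0096]
0.060608073949347564 24.99634265914469
```

Bottle gripped (60.6 mm opening, 25 N). The plate corners put the clamp centre at (0.586, -0.111) with its y axis at 60°, which agrees with the networks. Lifting over the knob height and carrying.

servo_tool --rows '[1,0,0,-0.02,0,1,0,0,-0.035,0,1,0,0,-0.04,0,1,0,0,-0.04,0,1,0,0,-0.035,0]'

```text
time: 5.13
position: [0.4715, -0.3535, 0.2276]
tool_rot: [0.259, 0.966, -0.0, 0.0]
ft_force: [1.0, -1.7, -2.0]
grip_width: 0.0608
grip_force: 25.0
```

servo_tool --rows '[1,0.002,0.02,0,0,1,0.0025,0.033,0,0,1,0.0025,0.035,0,0,1,0.0025,0.035,0,0,1,0.0025,0.035,0,0]'

```text
time: 5.55
position: [0.5401, -0.2093, 0.2253]
tool_rot: [0.259, 0.966, 0.0, -0.001]
ft_force: [-0.2, 0.1, -2.3]
grip_width: 0.0609
grip_force: 25.0
```

servo_tool --rows '[1,0.0025,0.035,0,0,1,0.0025,0.035,0,0,1,0.0025,0.035,0,0,1,0.0025,0.032,0,0,1,0.0015,0.02,0,0]'

```text
time: 5.97
position: [0.6093, -0.0656, 0.225]
tool_rot: [0.258, 0.966, 0.001, -0.001]
ft_force: [0.1, 0.5, -1.8]
grip_width: 0.0604
grip_force: 25.0
```

servo_tool --rows '[1,0,0,0,0,1,0,0,0,0]'

```text
time: 6.13
position: [0.6085, -0.0678, 0.2249]
tool_rot: [0.257, 0.966, -0.0, -0.001]
ft_force: [-0.4, -0.5, -1.5]
grip_width: 0.0609
grip_force: 25.0
```

```bash
python3 - <<'E'
from h import *
for n in("scene","top","wrist"):
    p,P=cam(n); save(p,n+"2.png")
    for q in("seat","knob_axis","v_apex","bottle_amber_mid"):
        for d in robot.place_of(p,q)[:1]: print(n,q,round(d["score"],2),np.round(d["at"],4),np.round(proj(P,d["at"])))
o=robot.get_obs(); print(o["grip_width"],o["grip_force"],o["ft_force"],o["q"]); plan([.6098,-.0694,.0669],150,5)
E
```

```text
scene knob_axis 0.97 [ 0.5481 -0.1787  0.0704] [281. 179.]
scene v_apex 0.55 [ 0.6296 -0.0249  0.0066] [280. 153.]
scene bottle_amber_mid 0.93 [ 0.535  -0.4788  0.0597] [344. 268.]
top seat 0.8 [ 0.6148 -0.0633  0.0104] [228. 186.]
top knob_axis 0.84 [ 0.5515 -0.1759  0.0709] [267. 206.]
top bottle_amber_mid 0.92 [ 0.4141 -0.6157  0.0659] [448. 258.]
wrist seat 0.75 [ 0.6165 -0.0612  0.0115] [322. 179.]
wrist knob_axis 0.97 [ 0.5487 -0.18    0.0715] [206. 190.]
wrist v_apex 0.61 [ 0.634  -0.0279  0.0099] [349. 177.]
0.06087608617405727 24.97472556307912 [ 0.57812586 -0.03473227 -1.92341144] [-2.95283513e-01  5.07629257e-01  1.46127372e+00  2.52433412e-06
  1.17270658e+00 -1.34244593e+00]
at [ 0.6089 -0.0692  0.2256] yaw 150.0 turn/row -0.0
[np.float64(-0.2), np.float64(0.1), np.float64(31.7)] mm
```

View pics/wrist2.png

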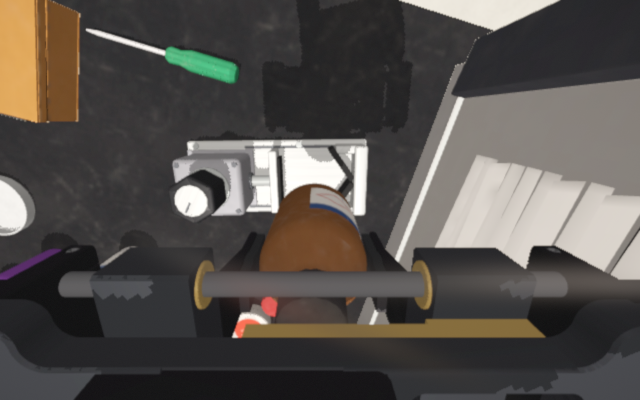

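The wrist view shows the bottle hanging above the open space between the jaw (col ~277) and the V (col ~345), with the knob at (195,195). The seat estimates agree to about 4 mm. Lowering.

servo_tool --rows '[1,-0.001,0.0005,0.03,0,1,0,0,0.04,0,1,0,0,0.035,0,1,0,0,0.025,0,1,0,0,0.015,0]'

```text
time: 7.3
position: [0.6079, -0.0686, 0.0771]
tool_rot: [0.259, 0.966, 0.0, -0.003]
ft_force: [-1.0, 1.1, -2.1]
grip_width: 0.0606
grip_force: 25.0
```

servo_tool --rows '[1,0,0,0.006,0,1,0,0,0.004,0,1,0,0,0.002,0,1,0,0,0,0,1,0,0,0,0]'

```text
time: 7.72
position: [0.611, -0.0695, 0.0699]
tool_rot: [0.259, 0.966, -0.0, 0.001]
ft_force: [-0.3, 0.5, -0.7]
grip_width: 0.061
grip_force: 25.0
```

servo_tool --rows '[1,0,0,0.001,0,1,0,0,0,0,1,0,0,0.001,0,1,0,0,0,0,1,0,0,0,0]'

```text
time: 8.13
position: [0.6103, -0.0693, 0.067]
tool_rot: [0.259, 0.966, 0.0, 0.0]
ft_force: [0.8, 0.3, 0.5]
grip_width: 0.0605
grip_force: 25.0
```

```bash
python3 - <<'E'
from h import *
o=robot.get_obs(); print(o["ft_force"],o["position"])
p,P=cam("scene"); save({"pixels":cv2.resize(p["pixels"][110:230,230:350],(600,600),interpolation=cv2.INTER_CUBIC)},"s3.png")
E
```

```text
[0.81140165 0.2615472  0.54226825] [ 0.61032986 -0.06930077  0.06697948]
```

View pics/s3.png

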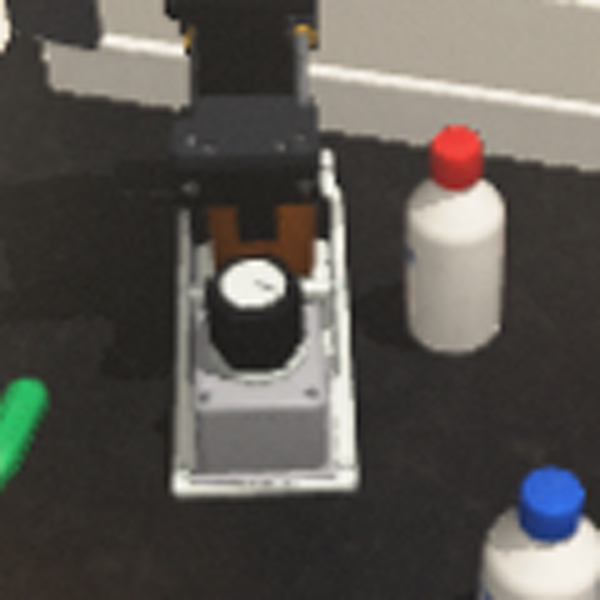

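The crop shows the bottle upright between jaw and V at crop (262,235) behind the knob (253,310). Load has transferred (−2 N → +0.5 N). Releasing and rising.

servo_tool --rows '[-1,0,0,0,0,-1,0,0,0,0,-1,0,0,0,0,-1,0,0,0,0,-1,0,0,0,0]'

```text
time: 8.6
position: [0.61, -0.0692, 0.0666]
tool_rot: [0.259, 0.966, 0.0, 0.0]
ft_force: [-0.4, -0.2, 0.7]
grip_width: 0.084
grip_force: 0.0
```

servo_tool --rows '[-1,0,0,0,0,-1,0,0,0,0,-1,0,0,-0.01,0,-1,0,0,-0.03,0,-1,0,0,-0.04,0]'

```text
time: 9.02
position: [0.6075, -0.0685, 0.1448]
tool_rot: [0.259, 0.966, 0.0, -0.004]
ft_force: [0.2, -0.8, -0.4]
grip_width: 0.0872
grip_force: 0.0
```

servo_tool --rows '[-1,0,0,-0.04,0,-1,0,0,-0.04,0,-1,0,-0.02,0,0,-1,0,-0.03,0,0,-1,0,-0.02,0,0]'

```text
time: 9.43
position: [0.5746, -0.131, 0.2287]
tool_rot: [0.258, 0.966, -0.001, 0.001]
ft_force: [-0.5, -0.5, -0.4]
grip_width: 0.0873
grip_force: 0.0
```

```bash
python3 - <<'E'
from h import *
a=[]
for n in("scene","top","wrist"):
    p,P=cam(n); a.append(p)
    for q in("seat","knob_axis","knob_grip","bottle_amber_mid","v_apex"):
        for d in robot.place_of(p,q)[:3]:
            x=np.array(d["at"])
            if np.hypot(*(x[:2]-[.585,-.11]))<.15: print(n,q,round(d["score"],2),np.round(x,4),np.round(proj(P,x)))
    if n!="scene":
        u=proj(P,[.5479,-.1775,.118]); print("knob top px",u)
        r,c=[int(v) for v in u[::-1]]; h=35 if n=="top" else 70
        r0=max(r-h,0);c0=max(c-h,0); print(r0,c0)
        a[-1]=cv2.resize(p["pixels"][r0:r0+2*h,c0:c0+2*h],(400,400),interpolation=cv2.INTER_CUBIC); 
        for k in(0,90): 
            e=np.array([np.cos(np.radians(k)),np.sin(np.radians(k)),0])*.02; print(k,proj(P,np.array([.5479,-.1775,.118])+e)-u)
save({"pixels":cv2.hconcat(a[1:])},"k4.png")
o=robot.get_obs(); print(o["position"],yaw(o),o["q"])
E
```

```text
scene seat 0.59 [ 0.6156 -0.0658  0.0126] [283. 161.]
scene knob_axis 0.88 [ 0.5473 -0.1812  0.0672] [281. 181.]
scene knob_grip 0.82 [ 0.5453 -0.1764  0.1029] [279. 171.]
scene bottle_amber_mid 0.96 [ 0.6138 -0.0699  0.069 ] [282. 147.]
scene v_apex 0.56 [ 0.6306 -0.0265  0.0056] [281. 153.]
top knob_axis 0.55 [ 0.5506 -0.1799  0.0687] [269. 206.]
top knob_grip 0.59 [ 0.5451 -0.1803  0.0997] [267. 207.]
knob top px [264.87355221 205.37289557]
170 229
0 [-0.06802074 -8.40540526]
90 [-8.45666406  0.20780213]
wrist knob_axis 0.84 [ 0.5487 -0.1782  0.0692] [266. 188.]
wrist knob_grip 0.64 [ 0.5492 -0.1758  0.1014] [263. 195.]
wrist bottle_amber_mid 0.65 [ 0.6107 -0.071   0.0727] [372. 189.]
wrist bottle_amber_mid 0.57 [ 0.5484 -0.1757  0.1016] [263. 195.]
wrist bottle_amber_mid 0.45 [ 0.5485 -0.1818  0.0731] [263. 191.]
wrist v_apex 0.94 [ 0.6326 -0.0279  0.009 ] [398. 176.]
wrist v_apex 0.62 [ 0.5469 -0.1794  0.0729] [264. 188.]
wrist v_apex 0.2 [ 0.6111 -0.0701  0.0709] [372. 189.]
knob top px [258.38416919 199.50372153]
129 188
0 [10.69231911 16.16713828]
90 [16.79971309 -9.57117177]
[ 0.57502513 -0.12977003  0.22649936] 150.00512748036158 [-4.11395727e-01  4.74967581e-01  1.51984760e+00  1.34057842e-05
  1.14686168e+00 -1.45868828e+00]
```

View pics/k4.png

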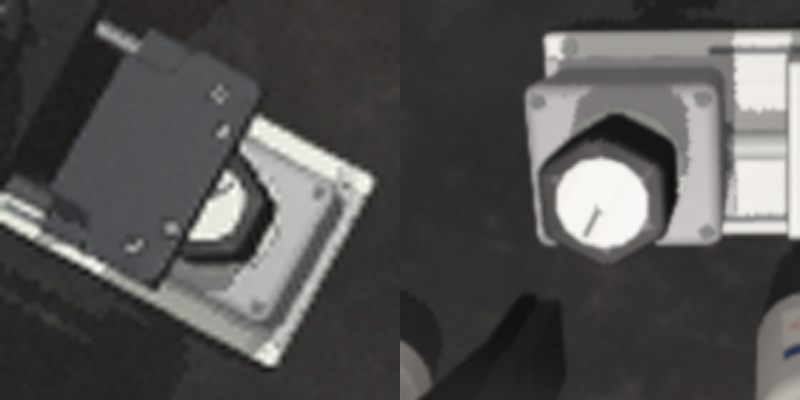

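The right crop (wrist) shows the knob top centred at (602,203), its pointer running to (587,236), i.e. world −54°, and a hex vertex at (608,262). That puts a flat normal at 66°, so the gripper needs −6° of turn (yaw 156°). Knob axis is about (0.5487, −0.178). The networks place the bottle at (0.611, −0.070), z about 0.07, which is right.

servo_tool --rows '[-1,-0.001,-0.025,0,0,-1,0,-0.025,0,0,-1,0,-0.005,0,-6,-1,0,0,0.02,0,-1,0,0,0.035,0]'

```text
time: 10.75
position: [0.5514, -0.1805, 0.175]
tool_rot: [0.208, 0.978, -0.002, 0.005]
ft_force: [1.3, -0.6, -0.7]
grip_width: 0.0872
grip_force: 0.0
```

```bash
python3 - <<'E'
from h import *
plan([.5487,-.178,.081],156,1)
E
```

```text
at [ 0.5514 -0.1805  0.175 ] yaw 155.93 turn/row -0.07
[np.float64(3.5), np.float64(1.2), np.float64(94.0)] mm
```

servo_tool --rows '[-1,0,0,0.03,0,-1,0,0,0.03,0,-1,0,0,0.02,0,-1,0,0,0.01,0,-1,0,0,0,0]'

```text
time: 11.17
position: [0.5469, -0.1773, 0.0793]
tool_rot: [0.208, 0.978, 0.001, -0.002]
ft_force: [0.1, 0.7, 0.1]
grip_width: 0.0872
grip_force: 0.0
```

```bash
python3 - <<'E'
from h import *
cam("top"); plan([.5487,-.178,.081],156,1); print(robot.get_obs()["q"])
E
```

```text
at [ 0.5481 -0.1779  0.0809] yaw 155.99 turn/row -0.01
[np.float64(-0.6), np.float64(0.1), np.float64(-0.1)] mm
[-5.07643905e-01  6.59750756e-01  1.67035391e+00  5.94400305e-05
  8.13199507e-01 -1.65943617e+00]
```

servo_tool --rows '[1,-0.0005,0,0,0,1,0,0,0,0,1,0,0,0,0,1,0,0,0,0,1,0,0,0,0]' --newtons 50

```text
time: 11.63
position: [0.5493, -0.1784, 0.0825]
tool_rot: [0.208, 0.978, -0.0, 0.001]
ft_force: [-0.8, 0.5, -0.4]
grip_width: 0.0618
grip_force: 0.0
```

servo_tool --rows '[1,0,0,0,0,1,0,0,0,0,1,0,0,0,0,1,0,0,0,0,1,0,0,0,0]'

```text
time: 12.05
position: [0.5491, -0.1777, 0.0818]
tool_rot: [0.208, 0.978, 0.0, 0.0]
ft_force: [0.8, 3.7, 4.1]
grip_width: 0.0463
grip_force: 48.6
```

```bash
cat > st.py <<'E'
from h import *
o=robot.get_obs(); print("yaw",round(yaw(o),2),*[(k,np.round(o[k],3).tolist()) for k in("time","position","ft_force","moment","grip_width","grip_force","q")])
E
python3 st.py
```

```text
yaw 155.99 ('time', 12.05) ('position', [0.549, -0.178, 0.082]) ('ft_force', [0.763, 3.749, 4.124]) ('moment', [0.486, -0.285, -0.039]) ('grip_width', 0.046) ('grip_force', 48.628) ('q', [-0.507, 0.659, 1.669, 0.001, 0.814, -1.659])
```

Gripped on the flats (46.3 mm). Turning clockwise.

servo_tool --rows '[1,0,0,0,5,1,0,0,0,7,1,0,0,0,7,1,0,0,0,7,1,0,0,0,7]'

```text
time: 12.47
position: [0.5488, -0.178, 0.0818]
tool_rot: [0.48, 0.878, -0.0, -0.0]
ft_force: [-0.4, 1.1, 3.9]
grip_width: 0.046
grip_force: 48.5
```

```bash
python3 st.py
```

```text
yaw 122.69 ('time', 12.467) ('position', [0.549, -0.178, 0.082]) ('ft_force', [-0.387, 1.112, 3.934]) ('moment', [0.33, -0.058, 0.1]) ('grip_width', 0.046) ('grip_force', 48.456) ('q', [-0.507, 0.659, 1.669, -0.0, 0.814, -1.078])
```

servo_tool --rows '[1,0,0,0,7,1,0,0,0,7,1,0,0,0,7,1,0,0,0,7,1,0,0,0,7]'

```text
time: 12.88
position: [0.5484, -0.1781, 0.0818]
tool_rot: [0.721, 0.693, -0.0, -0.0]
ft_force: [-1.3, 0.8, 3.6]
grip_width: 0.0468
grip_force: 48.5
```

servo_tool --rows '[1,0,0,0,7,1,0,0,0,5,1,0,0,0,3,1,0,0,0,0,1,0,0,0,0]'

```text
time: 13.3
position: [0.5483, -0.1781, 0.0818]
tool_rot: [0.803, 0.596, -0.0, -0.0]
ft_force: [-2.6, 1.6, 5.7]
grip_width: 0.0466
grip_force: 48.5
```

```bash
python3 st.py; python3 - <<'E'
from h import *
for n in("scene","top","wrist"):
    p,P=cam(n)
    for d in robot.place_of(p,"bottle_amber_mid")[:3]:
        x=np.array(d["at"])
        if np.hypot(*(x[:2]-[.61,-.07]))<.05: print(n,d["score"],np.round(x,4))
E
```

```text
yaw 73.12 ('time', 13.3) ('position', [0.548, -0.178, 0.082]) ('ft_force', [-2.564, 1.615, 5.669]) ('moment', [0.216, 0.287, 0.029]) ('grip_width', 0.047) ('grip_force', 48.509) ('q', [-0.508, 0.658, 1.67, -0.001, 0.815, -0.212])
scene 0.63 [ 0.6102 -0.0685  0.0692]
wrist 0.8 [ 0.6123 -0.0687  0.0714]
```

servo_tool --rows '[1,0,0,0,3,1,0,0,0,3,1,0,0,0,3,1,0,0,0,3,1,0,0,0,3]'

```text
time: 14.02
position: [0.5481, -0.1779, 0.0818]
tool_rot: [0.875, 0.485, -0.001, -0.001]
ft_force: [-1.9, 2.0, 5.4]
grip_width: 0.0462
grip_force: 48.5
```

```bash
python3 st.py
```

```text
yaw 57.99 ('time', 14.017) ('position', [0.548, -0.178, 0.082]) ('ft_force', [-1.866, 2.007, 5.44]) ('moment', [0.269, 0.299, 0.121]) ('grip_width', 0.046) ('grip_force', 48.461) ('q', [-0.507, 0.658, 1.67, -0.001, 0.815, 0.052])
```

servo_tool --rows '[1,0,0,0,2,1,0,0,0,2,1,0,0,0,2,1,0,0,0,2,1,0,0,0,2]'

```text
time: 14.43
position: [0.548, -0.1779, 0.0818]
tool_rot: [0.913, 0.407, -0.001, -0.001]
ft_force: [-2.6, 2.2, 4.9]
grip_width: 0.0464
grip_force: 48.4
```

```bash
python3 st.py
```

```text
yaw 48.04 ('time', 14.433) ('position', [0.548, -0.178, 0.082]) ('ft_force', [-2.589, 2.18, 4.926]) ('moment', [0.314, 0.346, 0.113]) ('grip_width', 0.046) ('grip_force', 48.411) ('q', [-0.507, 0.658, 1.67, -0.001, 0.815, 0.225])
```

108° turned, still drag only (~0.1 N m). Going on.

servo_tool --rows '[1,0,0,0,2,1,0,0,0,2,1,0,0,0,2,1,0,0,0,2,1,0,0,0,2]'

```text
time: 14.85
position: [0.5479, -0.1778, 0.0818]
tool_rot: [0.945, 0.327, -0.001, -0.0]
ft_force: [-1.5, 1.8, 5.8]
grip_width: 0.0464
grip_force: 48.0
```

```bash
python3 st.py
```

```text
yaw 38.12 ('time', 14.85) ('position', [0.548, -0.178, 0.082]) ('ft_force', [-1.549, 1.784, 5.85]) ('moment', [0.363, 0.348, 0.392]) ('grip_width', 0.046) ('grip_force', 48.034) ('q', [-0.507, 0.658, 1.67, -0.001, 0.815, 0.399])
```

servo_tool --rows '[1,0,0,0,2,1,0,0,0,2,1,0,0,0,2,1,0,0,0,2,1,0,0,0,2]'

```text
time: 15.27
position: [0.5479, -0.1777, 0.0818]
tool_rot: [0.97, 0.243, -0.001, -0.001]
ft_force: [-2.3, 1.5, 5.5]
grip_width: 0.0463
grip_force: 48.3
```

```bash
python3 st.py
```

```text
yaw 28.1 ('time', 15.267) ('position', [0.548, -0.178, 0.082]) ('ft_force', [-2.273, 1.459, 5.475]) ('moment', [0.378, 0.342, 0.213]) ('grip_width', 0.046) ('grip_force', 48.259) ('q', [-0.507, 0.658, 1.67, -0.001, 0.815, 0.574])
```

servo_tool --rows '[1,0,0,0,2,1,0,0,0,2,1,0,0,0,2,1,0,0,0,2,1,0,0,0,2]'

```text
time: 15.68
position: [0.5478, -0.1776, 0.0818]
tool_rot: [0.988, 0.157, -0.001, -0.001]
ft_force: [-2.4, 2.3, 6.1]
grip_width: 0.0466
grip_force: 48.5
```

```bash
python3 st.py
```

```text
yaw 18.02 ('time', 15.683) ('position', [0.548, -0.178, 0.082]) ('ft_force', [-2.353, 2.281, 6.068]) ('moment', [0.465, 0.353, 0.128]) ('grip_width', 0.047) ('grip_force', 48.491) ('q', [-0.507, 0.658, 1.67, -0.0, 0.816, 0.749])
```

servo_tool --rows '[1,0,0,0,2,1,0,0,0,2,1,0,0,0,2,1,0,0,0,2,1,0,0,0,0]'

```text
time: 16.1
position: [0.5478, -0.1775, 0.0818]
tool_rot: [0.996, 0.088, -0.001, -0.001]
ft_force: [-2.5, 3.2, 6.1]
grip_width: 0.0462
grip_force: 48.5
```

```bash
python3 st.py
```

```text
yaw 10.05 ('time', 16.1) ('position', [0.548, -0.177, 0.082]) ('ft_force', [-2.542, 3.179, 6.095]) ('moment', [0.476, 0.375, 0.101]) ('grip_width', 0.046) ('grip_force', 48.516) ('q', [-0.507, 0.658, 1.67, -0.0, 0.816, 0.888])
```

servo_tool --rows '[1,0,0,0,2,1,0,0,0,2,1,0,0,0,2,1,0,0,0,2,1,0,0,0,0]'

```text
time: 16.52
position: [0.5478, -0.1774, 0.0818]
tool_rot: [1.0, 0.018, -0.001, -0.001]
ft_force: [-1.3, 3.0, 6.8]
grip_width: 0.0467
grip_force: 48.4
```

```bash
python3 st.py
```

```text
yaw 2.07 ('time', 16.517) ('position', [0.548, -0.177, 0.082]) ('ft_force', [-1.34, 3.049, 6.813]) ('moment', [0.558, 0.434, 0.107]) ('grip_width', 0.047) ('grip_force', 48.427) ('q', [-0.507, 0.658, 1.67, 0.0, 0.816, 1.028])
```

The moment rose to about 0.4 N m and then fell back to drag level, as a click should. Opening and rising to check.

servo_tool --rows '[-1,0,0,0,0,-1,0,0,0,0,-1,0,0,0,0,-1,0,0,0,0,-1,0,0,0,0]'

```text
time: 16.93
position: [0.5489, -0.1784, 0.0813]
tool_rot: [1.0, 0.018, -0.0, 0.0]
ft_force: [-0.4, -1.2, 0.5]
grip_width: 0.0715
grip_force: 0.0
```

servo_tool --rows '[-1,0,0,0,0,-1,0,0,0,0,-1,0,0,-0.03,0,-1,0,0,-0.04,0,-1,0,0,-0.04,0]'

```text
time: 17.35
position: [0.5478, -0.1777, 0.1915]
tool_rot: [1.0, 0.017, -0.002, -0.001]
ft_force: [1.5, -0.4, 0.7]
grip_width: 0.0871
grip_force: 0.0
```

servo_tool --rows '[-1,0,-0.02,-0.04,-5,-1,0,-0.03,-0.02,-7,-1,0,-0.03,0,-7,-1,0,0,0,-7,-1,0,0,0,-7]'

```text
time: 17.77
position: [0.5367, -0.0988, 0.2498]
tool_rot: [0.952, 0.305, 0.0, 0.0]
ft_force: [0.1, -0.7, -0.1]
grip_width: 0.0872
grip_force: 0.0
```

```bash
python3 st.py; python3 - <<'E'
from h import *
a=[]
for n in("scene","top","wrist"):
    p,P=cam(n)
    for q in("bottle_amber_mid","v_apex","seat","bottle_white_mid","bottle_buffer_mid"):
      for d in robot.place_of(p,q)[:2]:
        x=np.array(d["at"])
        if x[1]>-.4: print(n,q,round(d["score"],2),np.round(x,4))
    u=proj(P,[.5485,-.1775,.118]); print("knob px",n,u)
    if n=="top": b=(140,180,130)
    elif n=="scene": b=(110,220,130)
    else: b=(max(0,int(u[1])-100),max(0,min(440,int(u[0])-100)),200)
    print(b, [proj(P,np.array([.5485,-.1775,.118])+.02*np.array(e))-u for e in((1,0,0),(0,1,0))])
    a.append(cv2.resize(p["pixels"][b[0]:b[0]+b[2],b[1]:b[1]+b[2]],(400,400),interpolation=cv2.INTER_CUBIC))
save({"pixels":cv2.hconcat(a[1:])},"k5.png")
E
```

```text
yaw 35.5 ('time', 17.767) ('position', [0.537, -0.099, 0.25]) ('ft_force', [0.148, -0.736, -0.065]) ('moment', [0.043, 0.024, 0.011]) ('grip_width', 0.087) ('grip_force', 0.0) ('q', [-0.387, 0.388, 1.601, 0.0, 1.152, 0.564])
scene v_apex 0.93 [ 0.629  -0.0263  0.0076]
scene seat 0.72 [ 0.6293 -0.0253  0.0074]
scene seat 0.6 [ 0.6111 -0.0647  0.0114]
scene bottle_white_mid 0.6 [ 0.6863 -0.1648  0.07  ]
scene bottle_buffer_mid 0.58 [ 0.5881 -0.3786  0.0651]
knob px scene [279.90503296 166.1276767 ]
(110, 220, 130) [array([ 6.76782218, -2.94029766]), array([-3.85222262, -4.62169173])]
top v_apex 0.79 [ 0.6308 -0.0304  0.0085]
top seat 0.95 [ 0.6152 -0.0607  0.0116]
top seat 0.64 [ 0.55   -0.1787  0.1006]
top bottle_white_mid 0.56 [ 0.684  -0.1616  0.0696]
top bottle_buffer_mid 0.98 [ 0.5937 -0.3764  0.0645]
knob px top [264.87150687 205.12015103]
(140, 180, 130) [array([-0.06801103, -8.40420596]), array([-8.45605959,  0.20786198])]
wrist bottle_amber_mid 0.9 [ 0.6141 -0.0642  0.0742]
wrist bottle_amber_mid 0.19 [ 0.5475 -0.1741  0.0991]
wrist v_apex 0.55 [ 0.6345 -0.0273  0.0106]
wrist bottle_white_mid 0.95 [ 0.6845 -0.1619  0.074 ]
wrist bottle_white_mid 0.45 [ 0.5477 -0.1759  0.0998]
wrist bottle_buffer_mid 0.36 [ 0.5478 -0.1752  0.0992]
knob px wrist [374.17311857 222.56200294]
(122, 274, 200) [array([ 11.35991711, -13.85265555]), array([-14.11485651,  -9.63956689])]
```

View pics/k5.png

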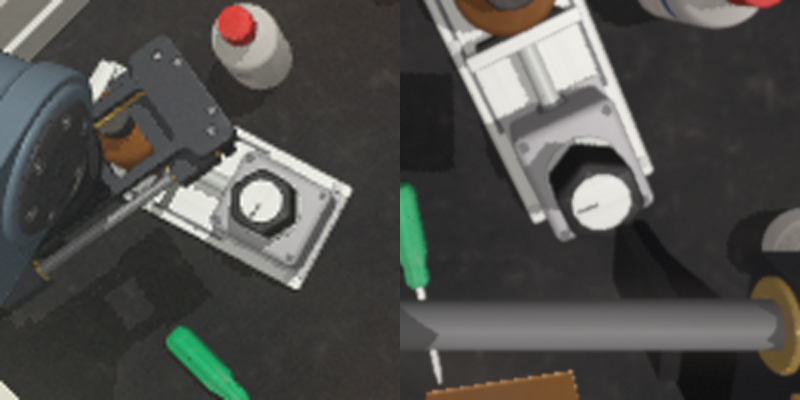

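The knob pointer now reads world 153°, crop (603,201)→(580,212). That matches the 154° turned, so nothing sprang back. Without a click the jaw would have had to travel 27 mm, more than the 24 mm of play, so the knob has clicked once. The bottle is upright at (0.614, −0.064), on the seat within measurement error. The white bottles have not moved and the gripper is clear, so I'm handing in.

```bash
python3 -c "
from rig import robot
print(robot.hand_in())"
```

```text
the job is handed in; nothing more can be done
None
```

The job is handed in; the verdict was not shown. By my measurements, the brown bottle stands upright in the V, the knob clicked once, the white bottles have not moved, and the gripper is clear of everything.

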